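# Lift the rinse basket out of the pedal tank and hold it to drain

### The arm

A 6-joint arm with a two-finger parallel gripper is mounted at the origin on a cart in front of the work surface, level with it; the furniture and walls round the work are solid. World frame = base frame: x ahead of the robot, y to its left, z up, the work surface at z = 0. Lengths are in m, angles in rad, forces in N, time in s.
With the tool pointing down it reaches from about 0.3 to 0.875 m from the base axis. Payload 6.4 kg.
Tool frame: the origin (TCP) lies midway between the tips of the shut fingers; the grasp point (between the pads) lies 19 mm behind it (ctrl.tcp_to_grasp is the distance from the TCP to the grasp point, in m); z points along the fingers, y is the direction in which the jaws open and shut (so a half turn about z gives the same grasp; the last joint's range is limited). The gripper opens to 85 mm and grips with 20 to 120 N. Pads are 22 mm wide; open, the fingers measure 114 mm over their backs; the gripper's body (76 mm by 85 mm) begins 54 mm behind the grasp point. The pads swing forward as they close: fully open they stand 13 mm farther back than shut.
Start: joints at [-1.471, 0.181, 1.607, -0, 1.354, -0.206], TCP at [0.173, -0.548, 0.231] pointing down, gripper open.
Joint ranges: [-2.99, 2.99], [-0.89, 2.07], [0.3, 2.58], [-1.14, 4.28], [0, 2.63], [-3.12, 3.12]. Speed limits (rad/s): [2.57, 2.57, 3.01, 3.14, 3.14, 3.14].

### API

Orientations are given as a unit quaternion [w, x, y, z].
In Python, from bench import monitor, imaging, order, spotter, ctrl gives the robot as it stands.
- The arm moves only by the shell command python3 -m pendant 'ROWS'. ROWS is JSON, a list that holds one entry, the list of rows, each a list of 5 numbers: the shift along the world's x, y, z in mm, then the turn about the world's z in degrees, then the finger opening in mm, from 0 to 85.4. A call has 1 to 8 rows; each row shifts and turns the commanded pose from where the row before left it; what a row does not reach is not made up. A row lasts 1/8 s, in which the tool goes at most 62.5 mm and 10.7 degrees, less where a joint would pass 70% of its speed; a pose out of reach is approached as far as the arm can. A call with a gripper value outside its range is refused whole. The fingers move at their own pace and stop on an object; the grip force is fixed at half the most. Time passes only in rows, so rows that do not move let the fingers close. It gives the time, the measured TCP pose, the force and the opening at its end, in the units of the state.
- monitor.get_obs(): the state, without advancing time (a new reading comes with each control period).
- imaging.camera(name): name is "side" or "top"; returns a dict with "img" (400x640x3 uint8, red, green, blue), "vfov" (degrees; the focal length in pixels is half the picture's height over the tangent of half this angle, whatever the lens; pixels are square), "cx", "cy" (the principal point, pixels), "distortion" ([k1, k2, p1, p2, k3] as OpenCV has them; the pictures are not rectified), "origin" and "orientation" of the camera in the world. Camera axes: x right, y down, z forward; pixel columns grow to the right and rows downward; lengths in m; the calibration is good to about 2 mm. A picture is of the moment at which its call begins. There is no depth.
- order.hand_in(): hands the job in, once; it reports no verdict.
Trained networks look in the newest picture that a camera, given by its name, has taken for a name from the list of things; names that differ only in an ending like _2 or _b are one class to them, and where a whole thing is asked for, a point or a joint stands for the part that bears it (a point fixed in the world has none). Each returns a list of dicts, best first, with "confidence" (0 to 1); they miss things now and then, are a little off and sometimes report something else, mostly with a low value. They report only what shows in the picture. A call takes as long as a camera call.
- spotter.recognise(camera, thing): "at" ([x, y, z] in m, in the coordinates of the camera as it stood for that picture, good to about 4 mm: the middle of the surface that is visible of it).
- spotter.tip_of(camera, thing): "at" ([x, y, z] in m, in the coordinates of the camera as it stood for that picture, good to about 4 mm: a listed point, or the origin of a listed thing).
The state is a dict: "time_s": time; "q": joint angles; "dq": joint speeds; "joint_efforts": joint torques, N m; "eef_pos": TCP position; "eef_rot": TCP orientation; "wrist_force": force on the tool from outside, world axes, zero at the start; "torque": the same for the moment, N m; "opening": opening from 0.0 (shut) to 1.0 (fully open).
Only numpy, scipy, OpenCV 4.12 (cv2) and the standard library are available. Lean on these libraries where they do the work, as an engineer would, in place of code of your own. Each camera call takes 0.05 s, during which the arm holds its last target. There are 200 camera calls.

### The job

Two ground glass pieces sit in the wire basket inside the steel rinse tank. Press the tank's front pedal all the way down to its stop with the gripper so that the hood lid swings open and stays open, then take the basket by the grip on top of its handle, lift it straight up out of the tank, and finish while holding it there to drain, centred over the tank's mouth and square to it so that it could go straight back in: about 5 cm above the rim, still and level, lid still open, both pieces of glass in the basket. Do not put the basket down or let go, do not tip it on the way, and leave the other things on the bench where they are.

Things in the scene. Friction and masses are not known exactly. Their poses are not given: they have to be found in the camera images.
- tank: fixed sheet-steel rinse tank on a grey plinth, 170 mm deep (its x) by 220 mm wide (its y), rim 125 mm above the bench, walls 4 mm, inner floor 40 mm above the bench. Origin: centre of its underside on the bench; its -x side (the pedal side) faces roughly towards the robot, the lid hinge runs along the rear (+x) rim. Yaw varies.
- mouth (a point): centre of the tank's open mouth, at rim height (125 mm), axes as the tank's
- lid (a joint): hood lid of the tank (46 mm high, 174 x 224 mm), hinged along the rear rim: 0 = shut, 1.75 rad = fully open, leaning back behind the rim, its edge then about 300 mm above the bench. It is geared to the pedal (the lid turns 8 times as far). Released short of about 1.45 rad it falls shut and lifts the pedal again; beyond that its own weight carries it back and keeps it open
- pedal: the pedal, a steel lever out of the middle of the plinth's front; origin on its hinge pin, under the tank, 17 mm above the bench. It turns 0.22 rad from rest (up) to its stop. Pressing takes about 10 N on the tread at first, falling to 2 N as the lid rises; a return spring lifts it again if let go early, but it stays down by itself once the lid has gone over
- tread (a point): centre of the top face of the pedal's ribbed black tread, 50 mm (along the tank's x) by 58 mm (y), 11 mm thick; 79 mm in front of the tank's front wall on the tank's centre line. 55 mm above the bench at rest, 25 mm when the pedal is on its stop; the pin lies 135 mm behind it, so it moves down nearly straight
- basket: wire basket 146 (x) x 196 (y) mm, walls 50 mm high, standing on the tank's floor with its sides along the tank's, about 8 mm clear all round, divided across the middle into a left and a right half; 0.3 kg empty. Origin: centre of its underside. Under the lid at the start
- grip (a point): centre of the basket's grip: a flat-sided black rubber sleeve 70 mm long (along the basket's y), 14 mm thick (x), 18 mm high, on the top of the 6 mm round bail, which slopes down to the basket on either side of it; 108 mm above the basket's underside, so about 23 mm above the tank's rim while the basket stands in the tank. It is rigid with the basket
- glass_octagon: teal glass block, eight-sided, 58 mm across corners, 42 mm high, about 0.24 kg, standing in one half of the basket (either half); origin at the centre of its underside
- glass_blue_bar: blue glass bar 25 x 100 x 18 mm, about 0.11 kg, lying along the basket's x in the other half; origin at the centre of its underside
- diamond_pad: bystander: black hand pad 55 x 90 x 22 mm to the right of the tank; origin under its centre
- suction_dop: bystander: suction dop with upright wooden handle, 52 mm across, 62 mm high, right of the tank; origin under its centre
- glass_amber: bystander: rounded amber glass lump, 61 mm across, 45 mm high, on the bench in front and left of the tank; origin under its centre
- slurry_cup: bystander: grey metal cup, 71 mm across, 88 mm high, in front and right of the tank; origin under its centre

How it is judged:
By the outcome, as a careful person would: the job done as asked, in the order asked, and still so for the second after the job is handed in, while the arm keeps its last pose, push and grip.
It also fails if it takes over 48 s, if anything falls off the work surface, if the arm or the gripper's body presses on something with over 40 N, if the wrist force passes 120 N, or if a joint passes its speed limit or range.

## Working session

There is one attempt and no reset: what is moved stays moved. The work goes in short steps, Python scripts to look and compute and a shell command to move; the robot and the scene stay as the last step left them, time stands still between calls to the robot, and variables do not carry over. Pictures are saved under pics/ and viewed, about 8 in all and at most 12, crops included, and the job is handed in when it is done.

```bash
mkdir -p pics
cat > h.py <<'E'
import numpy as np, cv2
from scipy.spatial.transform import Rotation as R
from bench import monitor, imaging, order, spotter, ctrl
def rot(q): return R.from_quat([q[1],q[2],q[3],q[0]])
def cam(n,save=None):
    c=imaging.camera(n)
    if save: cv2.imwrite('pics/'+save,cv2.cvtColor(c['img'],cv2.COLOR_RGB2BGR))
    return c
def w(c,p): return rot(c['orientation']).apply(p)+np.array(c['origin'])
def find(c,n,thing,f='tip_of',k=2):
    for d in getattr(spotter,f)(n,thing)[:k]:
        print(n,f,thing,np.round(w(c,d['at']),3),round(d['confidence'],2))
def st():
    o=monitor.get_obs(); print({k:np.round(v,3).tolist() for k,v in o.items() if k in('time_s','q','eef_pos','eef_rot','wrist_force','opening')})
def K(c):
    f=c['img'].shape[0]/2/np.tan(np.radians(c['vfov'])/2)
    return np.array([[f,0,c['cx']],[0,f,c['cy']],[0,0,1]])
def proj(c,P):
    Rm=rot(c['orientation']).as_matrix().T
    return cv2.projectPoints(np.array(P,float).reshape(-1,1,3),cv2.Rodrigues(Rm)[0],-Rm@np.array(c['origin']),K(c),np.array(c['distortion'],float))[0][:,0]
def unproj(c,uv,z):
    n=cv2.undistortPoints(np.array(uv,float).reshape(-1,1,2),K(c),np.array(c['distortion'],float))[:,0]
    d=rot(c['orientation']).apply(np.c_[n,np.ones(len(n))]); o=np.array(c['origin'])
    return o+d*((z-o[2])/d[:,2])[:,None]
E
python3 - <<'E'
from h import *
st()
for n in('top','side'):
    c=cam(n,n+'1.png'); print(n,np.round(c['origin'],3),c['vfov'])
    for t in ['tread','pedal','tank','mouth','lid','diamond_pad','suction_dop','glass_amber','slurry_cup']: find(c,n,t,k=1)
E
```

```text
{'time_s': 0.0, 'q': [-1.471, 0.182, 1.608, -0.0, 1.354, -0.206], 'eef_pos': [0.173, -0.548, 0.23], 'eef_rot': [-0.001, 0.988, 0.152, 0.0], 'wrist_force': [0.034, -0.363, -0.53], 'opening': 0.999}
top [ 0.464 -0.002  0.957] 55.19678518845481
top tip_of tread [ 0.43  -0.024  0.051] 0.7Traceback (most recent call last):
  File "<stdin>", line 5, in <module>
  File "h.py", line 11, in find
    for d in getattr(spotter,f)(n,thing)[:k]:
             ~~~~~~~~~~~~~~~~~~^^^^^^^^^
ValueError: it knows: basket, diamond_pad, glass_amber, glass_blue_bar, glass_octagon, grip, mouth, pedal, slurry_cup, suction_dop, tank, tread
```

Run:
```python
from h import *
for n in('top','side'):
    c=cam(n,n+'1.png'); print(n,np.round(c['origin'],3),c['vfov'])
    for t in ['tread','pedal','tank','mouth','diamond_pad','suction_dop','glass_amber','slurry_cup']: find(c,n,t,k=1)
a=cv2.imread('pics/top1.png');b=cv2.imread('pics/side1.png')
cv2.imwrite('pics/both1.png',cv2.resize(np.vstack([a,b]),(480,600),interpolation=cv2.INTER_AREA))
```

```text
top [ 0.464 -0.002  0.957] 55.19678518845481
top tip_of tread [ 0.43  -0.026  0.051] 0.71
top tip_of pedal [ 0.576 -0.184  0.004] 0.53
top tip_of diamond_pad [ 0.573 -0.184  0.005] 0.73
top tip_of suction_dop [ 0.655 -0.162 -0.005] 0.85
top tip_of glass_amber [ 0.444  0.148 -0.001] 0.72
top tip_of slurry_cup [ 0.465 -0.176 -0.   ] 0.82
side [1.204 0.549 0.823] 50.69656158055445
side tip_of tank [ 0.596 -0.002 -0.003] 0.98
side tip_of suction_dop [ 0.653 -0.167  0.003] 0.44
side tip_of glass_amber [0.444 0.15  0.001] 0.82
side tip_of slurry_cup [ 0.595 -0.005 -0.004] 0.21
```

View pics/top1.png

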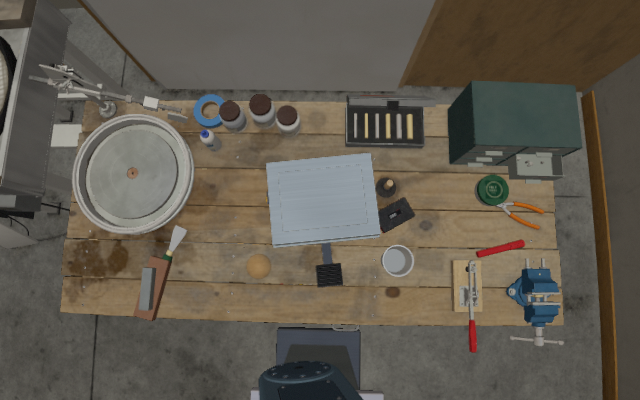

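View pics/side1.png

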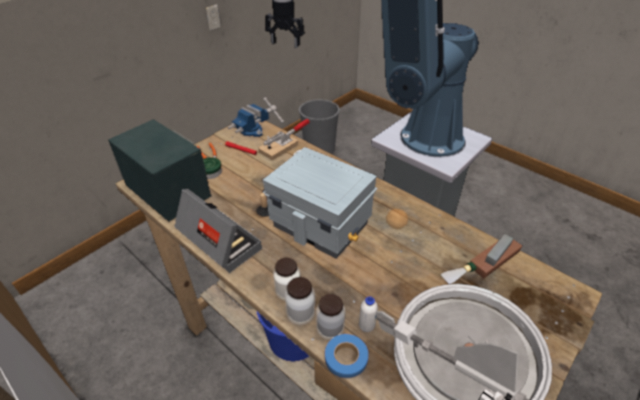

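Top view: lid corners are about (266,162), (372,154), (380,236), (272,245), tread at about (329,275), cup (398,261), amber (258,265). The side view shows the tank shut, with the arm clear of it. Next I'll refine the yaw from the lid outline and the tread blob.

Run:
```python
from h import *
c=cam('top'); im=c['img'].astype(int)
hsv=cv2.cvtColor(c['img'],cv2.COLOR_RGB2HSV)
def blob(m,seed):
    n,l=cv2.connectedComponents(m.astype(np.uint8),connectivity=4); b=(l==l[seed[1],seed[0]]).astype(np.uint8)
    return b
m=(im[...,2]>im[...,0]+8)&(im[...,2]>110)
b=blob(m,(320,190)); print(b.sum(),cv2.boundingRect(b))
cn=max(cv2.findContours(b,0,cv2.CHAIN_APPROX_NONE)[0],key=cv2.contourArea)
print(cv2.minAreaRect(cn))
hull=cv2.convexHull(cn); ap=cv2.approxPolyDP(hull,6,True)[:,0]; print(ap.tolist())
for z in(.125,.171):
    P=unproj(c,ap,z); print(z,np.round(P,3).tolist(),P.mean(0))
m=(im.sum(2)<110); b=blob(m,(329,275)); 
cn=max(cv2.findContours(b,0,cv2.CHAIN_APPROX_NONE)[0],key=cv2.contourArea)
r=cv2.minAreaRect(cn); print(r); print(np.round(unproj(c,cv2.boxPoints(r),.055),3).tolist(), unproj(c,[r[0]],.055))
o=c['img'][130:310,230:440]; cv2.imwrite('pics/crop1.png',cv2.resize(o[...,::-1],None,fx=3.5,fy=3.3,interpolation=cv2.INTER_CUBIC))
```

```text
8653 (266, 153, 114, 91)
((322.0099182128906, 198.09898376464844), (81.5930404663086, 108.06101989746094), 84.2894058227539)
[[370, 154], [379, 233], [273, 243], [267, 163]]
0.125 [[0.701, -0.11, 0.125], [0.525, -0.129, 0.125], [0.498, 0.1, 0.125], [0.676, 0.121, 0.125]] [ 0.60002995 -0.00425058  0.125     ]
0.171 [[0.688, -0.104, 0.171], [0.521, -0.122, 0.171], [0.496, 0.095, 0.171], [0.664, 0.114, 0.171]] [ 0.59250256 -0.0041042   0.171     ]
((328.8811950683594, 274.3118896484375), (20.298757553100586, 23.781387329101562), 84.2894058227539)
[[0.451, 0.007, 0.055], [0.458, -0.048, 0.055], [0.412, -0.053, 0.055], [0.405, 0.001, 0.055]] [[ 0.43155187 -0.02346324  0.055     ]]
```

View pics/crop1.png

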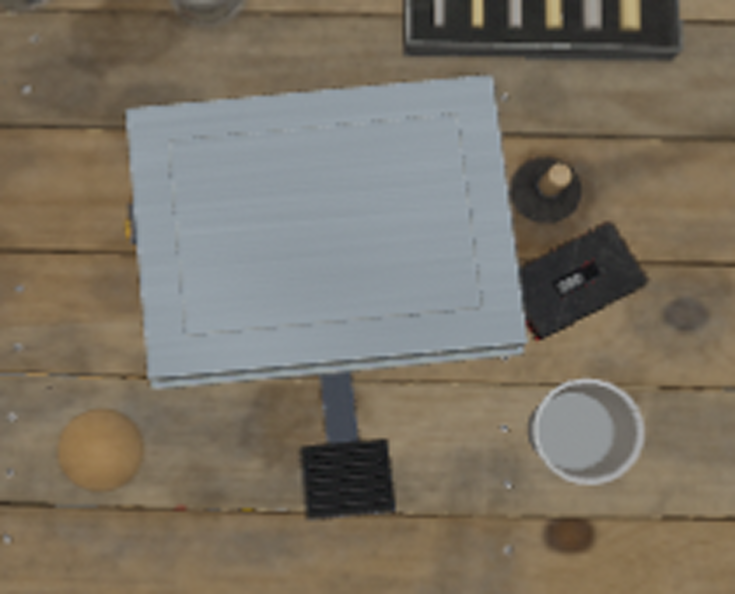

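Lid outline gives the tank centre as about (0.594, -0.004) with yaw about 6°. The tread is at (0.431, -0.0235), 164 mm from the tank centre, as it should be. I'll move above the tread, turn the jaws along tank x and shut the fingers.

```bash
python3 -m pendant '[[[16,33,0,4.9,0],[16,33,0,4.9,0],[16,33,0,4.9,0],[16,33,0,4.9,0],[16,33,0,4.9,0],[16,33,0,4.9,0],[16,33,0,4.9,0],[16,33,0,4.9,0]]]'; python3 -m pendant '[[[16,33,0,4.9,0],[16,33,0,4.9,0],[16,33,0,4.9,0],[16,33,0,4.9,0],[16,33,0,4.9,0],[16,33,0,4.9,0],[16,33,0,4.9,0],[0,0,0,0,0]]]'; python3 -c "
from h import *
st()"
```

```text
time_s: 2.2
eef_pos: [0.3015, -0.2833, 0.2315]
eef_rot: [0.0, 0.879, 0.476, 0.0]
wrist_force: [0.5, -0.2, -0.1]
opening: 0.007
time_s: 3.2
eef_pos: [0.4136, -0.0516, 0.2314]
eef_rot: [0.0, 0.699, 0.715, 0.0]
wrist_force: [-0.1, 0.4, 0.1]
opening: 0.001
{'time_s': 3.2, 'q': [-0.411, -0.195, 1.98, 0.0, 1.356, -0.433], 'eef_pos': [0.414, -0.052, 0.231], 'eef_rot': [0.0, 0.699, 0.715, 0.0], 'wrist_force': [-0.085, 0.396, 0.142], 'opening': 0.001}
```

```bash
python3 -m pendant '[[[9,14,-30,2.4,0],[8,14,-40,2.3,0],[0,0,-40,0,0],[0,0,-30,0,0],[0,0,-18,0,0],[0,0,0,0,0]]]'; python3 -c "
from h import *
c=cam('top','t2.png')
find(c,'top','tread')
c=cam('side','s2.png')
cv2.imwrite('pics/c2.png',cv2.resize(cv2.imread('pics/t2.png')[130:310,230:440],None,fx=3,fy=3))"
```

```text
time_s: 3.95
eef_pos: [0.4287, -0.0257, 0.0722]
eef_rot: [-0.001, 0.671, 0.741, -0.001]
wrist_force: [-1.0, -0.1, -0.0]
opening: 0.003
```

View pics/c2.png

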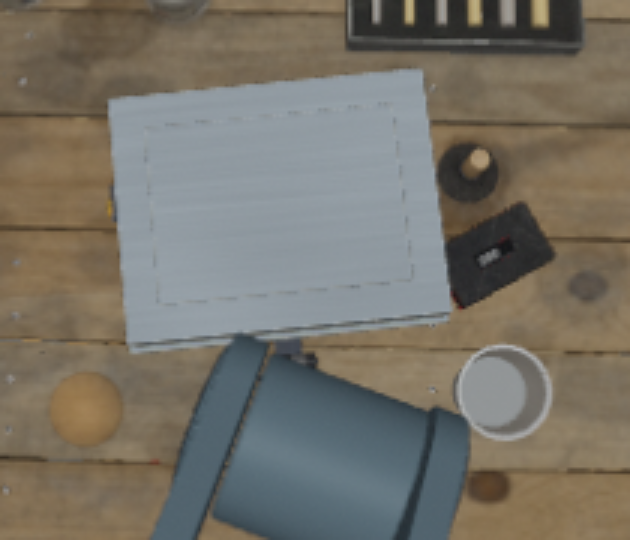

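The picture shows the arm over the tread with cup, amber and pad untouched. Pressing now.

```bash
python3 -m pendant '[[[0,1,-12,0,0],[0,0,-7,0,0],[0,0,-6,0,0],[-1,0,-6,0,0],[-1,0,-5,0,0],[0,0,-4,0,0],[0,0,0,0,0]]]'
```

```text
time_s: 4.97
eef_pos: [0.4278, -0.0241, 0.0328]
eef_rot: [-0.0, 0.671, 0.741, -0.0]
wrist_force: [-0.0, 0.1, 0.3]
opening: -0.002
```

```bash
python3 -m pendant '[[[-1,0,-3,0,0],[-1,0,-3,0,0],[0,0,-2,0,0],[0,0,0,0,0]]]'; python3 -c "
from h import *
c=cam('side','s3.png')"
```

```text
time_s: 5.48
eef_pos: [0.4259, -0.0242, 0.0251]
eef_rot: [-0.0, 0.671, 0.742, -0.0]
wrist_force: [-0.2, -0.3, 0.9]
opening: -0.002
```

View pics/s3.png

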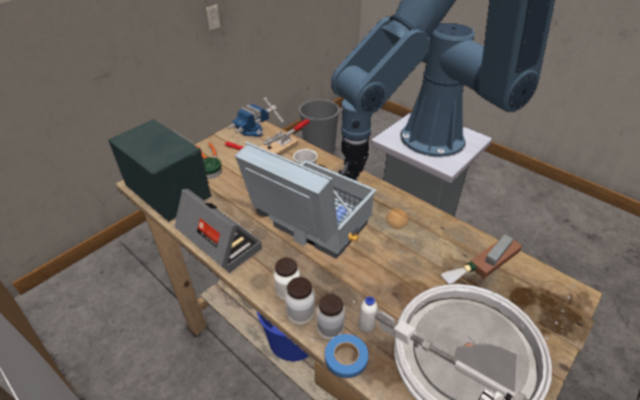

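Lid open (panel from (240,150) to (330,190) in the side view), basket visible. I'll press a little more to feel the stop, then rise.

```bash
python3 -m pendant '[[[0,0,-2,0,0],[0,0,-1,0,0],[0,0,0,0,0]]]'; python3 -m pendant '[[[0,0,10,0,0],[-5,0,40,0,40],[-5,0,60,0,60],[-10,0,60,0,60],[0,0,60,0,60],[-10,-40,15,0,60],[-10,-50,0,0,60],[-10,-50,0,0,60]]]'; python3 -m pendant '[[[0,-50,0,0,60],[0,-50,0,0,60],[0,0,0,0,60]]]'
python3 - <<'E'
from h import *
st()
c=cam('top','t4.png')
for t in ['grip','mouth','basket','tank','tread','glass_octagon','glass_blue_bar']: find(c,'top',t,k=1)
c=cam('side','s4.png')
for t in ['grip','mouth','basket','tank']: find(c,'side',t,k=1)
cv2.imwrite('pics/c4.png',cv2.resize(cv2.imread('pics/t4.png')[110:300,240:440],None,fx=3.1,fy=3.1,interpolation=cv2.INTER_CUBIC))
E
```

```text
time_s: 5.9
eef_pos: [0.4263, -0.0243, 0.0247]
eef_rot: [-0.0, 0.671, 0.742, -0.0]
wrist_force: [-13.9, 3.8, 38.6]
opening: 0.0
time_s: 6.9
eef_pos: [0.3758, -0.1656, 0.2678]
eef_rot: [0.001, 0.671, 0.742, 0.0]
wrist_force: [0.4, 0.6, -0.0]
opening: 0.704
time_s: 7.28
eef_pos: [0.3755, -0.267, 0.2669]
eef_rot: [-0.0, 0.672, 0.74, -0.0]
wrist_force: [0.4, -0.1, -0.2]
opening: 0.704
{'time_s': 7.275, 'q': [-0.876, -0.114, 1.838, -0.0, 1.418, -0.972], 'eef_pos': [0.376, -0.267, 0.267], 'eef_rot': [-0.0, 0.672, 0.74, -0.0], 'wrist_force': [0.358, -0.091, -0.236], 'opening': 0.704}
top tip_of grip [ 0.591 -0.008  0.147] 0.78
top tip_of mouth [ 0.592 -0.007  0.123] 0.57
top tip_of basket [ 0.591 -0.009  0.037] 0.73
top tip_of tank [ 0.592 -0.005  0.002] 0.63
top tip_of tread [ 0.425 -0.026  0.023] 0.83
top tip_of glass_octagon [ 0.586 -0.049  0.04 ] 0.73
top tip_of glass_blue_bar [0.587 0.045 0.043] 0.71
side tip_of mouth [ 0.591 -0.004  0.127] 0.76
side tip_of tank [ 0.593 -0.002 -0.002] 0.61
```

View pics/c4.png

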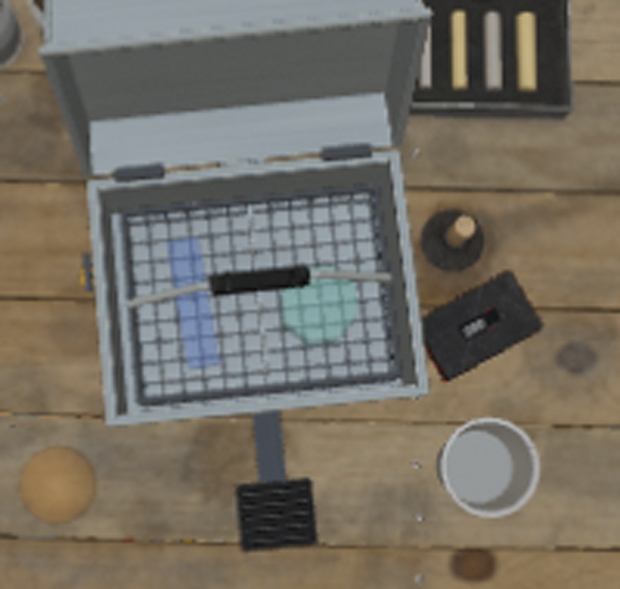

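Lid open, tread down. The grip sleeve is at crop (260,281), the blue bar left and the octagon right. Measuring the sleeve pose precisely.

Run:
```python
from h import *
c=cam('top'); im=c['img'].astype(int)
for th in (90,120,150):
    m=(im.sum(2)<th).astype(np.uint8); m[:190]=0;m[212:]=0;m[:,:304]=0;m[:,345:]=0
    n,l,s,_=cv2.connectedComponentsWithStats(m); k=1+np.argmax(s[1:,4]); cn=cv2.findContours((l==k).astype(np.uint8),0,1)[0][0]
    r=cv2.minAreaRect(cn); P=unproj(c,cv2.boxPoints(r),.157); print(th,r,np.round(unproj(c,[r[0]],.157),4))
    ys,xs=np.nonzero(l==k); W=unproj(c,np.c_[xs,ys],.157)[:,:2]; W0=W-W.mean(0); v=np.linalg.svd(W0,full_matrices=0)[2][0]; print(W.mean(0),'axis deg',np.degrees(np.arctan2(v[1],v[0]))%180-90, np.ptp(W0@v))
# rim outer corners (from the picture) -> world
px=np.array([[88,183],[400,150],[428,392],[106,424]])/3.1+[240,110]
P=unproj(c,px,.125); print(np.round(P,3).tolist(),P.mean(0))
for a,b in((0,1),(3,2)): d=P[a]-P[b]; print(np.degrees(np.arctan2(d[1],d[0]))-90,np.linalg.norm(d))
for a,b in((0,3),(1,2)): d=P[a]-P[b]; print(np.degrees(np.arctan2(d[1],d[0])),np.linalg.norm(d))
```

```text
90 ((331.41180419921875, 200.1470947265625), (4.850712299346924, 15.279744148254395), 75.96376037597656) [[ 0.5897 -0.0237  0.157 ]]
[ 0.58875703 -0.02609253] axis deg 13.516343610973465 0.03239032102919599
120 ((323.95355224609375, 200.30313110351562), (6.053228855133057, 30.332664489746094), 86.18592071533203) [[ 0.589  -0.0079  0.157 ]]
[ 0.58917842 -0.00753291] axis deg 6.894678167763516 0.06442960620786553
150 ((323.6065979003906, 200.17214965820312), (6.2469658851623535, 31.234830856323242), 84.80557250976562) [[ 0.5893 -0.0072  0.157 ]]
[ 0.58940781 -0.00664286] axis deg 7.112441309006201 0.06616491033266993
[[0.662, 0.117, 0.125], [0.691, -0.107, 0.125], [0.517, -0.127, 0.125], [0.49, 0.098, 0.125]] [ 0.59011488 -0.00484886  0.125     ]
7.343173788661517 0.22675957446580883
6.895972913326403 0.22619397362540597
6.587913983808716 0.17342254693451106
6.408314466975964 0.17519625541420814
```

```bash
python3 -m pendant '[[[30,37,0,0.2,60],[30,37,0,0.2,60],[30,37,0,0.2,60],[30,37,0,0.2,60],[30,37,0,0.2,60],[30,37,0,0.3,60],[34,38,0,0,60],[0,0,0,0,60]]]'; python3 -m pendant '[[[0,0,-20,0,60],[0,0,-20,0,60],[0,0,-20,0,60],[0,0,-10,0,60],[0,0,0,0,60]]]'
python3 - <<'E'
from h import *
st(); o=monitor.get_obs(); print(rot(o['eef_rot']).as_matrix().round(3)[:,1], ctrl.tcp_to_grasp)
c=cam('top','t5.png'); d=cam('side','s5.png')
print(proj(d,[[.59,-.007,.148],o['eef_pos']]))
a=cv2.imread('pics/t5.png')[110:300,240:440]; b=cv2.imread('pics/s5.png')[90:280,240:440]
cv2.imwrite('pics/c5.png',cv2.resize(np.hstack([a,b]),None,fx=2,fy=2,interpolation=cv2.INTER_CUBIC))
E
```

```text
time_s: 8.98
eef_pos: [0.5914, -0.0017, 0.2667]
eef_rot: [-0.0, 0.661, 0.75, 0.0]
wrist_force: [-0.3, 0.1, -0.2]
opening: 0.7
time_s: 9.6
eef_pos: [0.5895, -0.0047, 0.1967]
eef_rot: [-0.001, 0.663, 0.749, -0.0]
wrist_force: [-1.1, 0.2, -0.0]
opening: 0.7
{'time_s': 9.6, 'q': [-0.209, 0.246, 1.602, -0.0, 1.296, -0.331], 'eef_pos': [0.59, -0.005, 0.197], 'eef_rot': [-0.001, 0.663, 0.749, -0.0], 'wrist_force': [-1.071, 0.182, -0.002], 'opening': 0.7}
[ 0.993  0.122 -0.001] 0.0187
[[319.47492204 183.0901238 ]
 [320.1888246  168.01082954]]
```

View pics/c5.png

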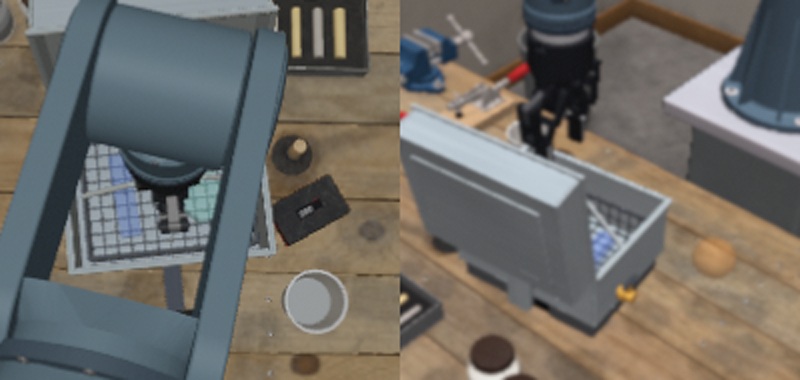

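Fingers straddle the grip, with no contact and the links clear of the lid. Descending and closing.

```bash
python3 -m pendant '[[[0,-2,-25,0,60],[0,0,-22,0,60],[0,0,-14,0,60],[0,0,-6,0,60],[0,0,0,0,60]]]'; python3 -m pendant '[[[0,0,0,0,30],[0,0,0,0,16],[0,0,0,0,8],[0,0,0,0,0],[0,0,0,0,0],[0,0,0,0,0]]]'
```

```text
time_s: 10.32
eef_pos: [0.5903, -0.0064, 0.1306]
eef_rot: [0.0, 0.662, 0.749, 0.0]
wrist_force: [-0.7, 0.3, 0.2]
opening: 0.7
time_s: 11.08
eef_pos: [0.5911, -0.0064, 0.131]
eef_rot: [0.001, 0.662, 0.749, 0.001]
wrist_force: [4.8, 0.7, 2.7]
opening: 0.15
```

Gripped: 0.15 opening is about 13 mm, against a 14 mm sleeve. Lifting straight up 135 mm in small steps.

```bash
python3 -m pendant '[[[0,0,2,0,0],[0,0,4,0,0],[0,0,6,0,0],[0,0,6,0,0],[0,0,6,0,0],[0,0,6,0,0],[0,0,4,0,0],[0,0,0,0,0]]]'
python3 - <<'E'
from h import *
c=cam('top','t6.png'); d=cam('side','s6.png')
for n,k in(('top',c),('side',d)):
  for t in('grip','basket'): find(k,n,t,k=1)
a=cv2.imread('pics/t6.png')[110:300,240:440]; b=cv2.imread('pics/s6.png')[90:280,240:440]
cv2.imwrite('pics/c6.png',cv2.resize(np.hstack([a,b]),None,fx=2,fy=2,interpolation=cv2.INTER_CUBIC))
E
```

```text
time_s: 12.08
eef_pos: [0.5904, -0.0064, 0.1648]
eef_rot: [0.0, 0.662, 0.749, 0.0]
wrist_force: [0.3, -0.6, -7.3]
opening: 0.151
top tip_of basket [ 0.594 -0.008  0.072] 0.7
side tip_of grip [ 0.59  -0.006  0.184] 0.96
```

View pics/c6.png

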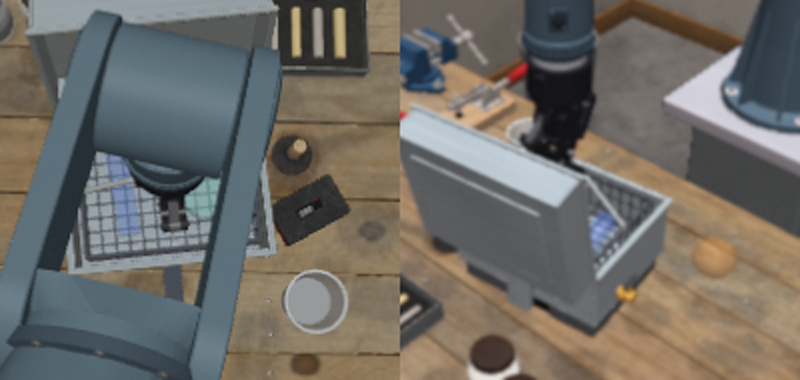

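Basket off the floor and level, with about 6.5–7 N as expected. Continuing up.

```bash
python3 -m pendant '[[[0,0,4,0,0],[0,0,7,0,0],[0,0,8,0,0],[0,0,8,0,0],[0,0,8,0,0],[0,0,8,0,0],[0,0,7,0,0],[0,0,4,0,0]]]'; python3 -m pendant '[[[0,0,4,0,0],[0,0,7,0,0],[0,0,8,0,0],[0,0,8,0,0],[0,0,8,0,0],[0,0,6,0,0],[0,0,4,0,0],[0,0,2,0,0]]]'; python3 -m pendant '[[[0,0,0,0,0],[0,0,0,0,0],[0,0,0,0,0],[0,0,0,0,0]]]'
python3 - <<'E'
from h import *
c=cam('top','t7.png'); d=cam('side','s7.png')
for n,k in(('top',c),('side',d)):
  for t in('grip','basket','mouth','tank','tread','glass_octagon','glass_blue_bar','diamond_pad','suction_dop','glass_amber','slurry_cup'): find(k,n,t,k=1)
a=cv2.imread('pics/t7.png')[110:300,240:440]; b=cv2.imread('pics/s7.png')[90:280,240:440]
cv2.imwrite('pics/c7.png',cv2.resize(np.hstack([a,b]),None,fx=2,fy=2,interpolation=cv2.INTER_CUBIC))
E
```

```text
time_s: 13.38
eef_pos: [0.5903, -0.0064, 0.2189]
eef_rot: [0.0, 0.662, 0.749, 0.0]
wrist_force: [0.6, -0.3, -6.8]
opening: 0.151
time_s: 14.38
eef_pos: [0.5901, -0.0063, 0.2655]
eef_rot: [0.0, 0.662, 0.749, 0.0]
wrist_force: [0.3, 0.7, -7.5]
opening: 0.154
time_s: 14.88
eef_pos: [0.5901, -0.0063, 0.2651]
eef_rot: [-0.0, 0.662, 0.749, -0.0]
wrist_force: [0.4, -0.2, -7.2]
opening: 0.15
top tip_of basket [ 0.59  -0.007  0.171] 0.8
top tip_of mouth [ 0.59  -0.006  0.125] 0.85
top tip_of tank [ 0.595 -0.002  0.003] 0.76
top tip_of tread [ 0.427 -0.026  0.023] 0.82
top tip_of glass_octagon [ 0.586 -0.051  0.171] 0.87
top tip_of glass_blue_bar [0.588 0.042 0.182] 0.8
top tip_of diamond_pad [ 0.574 -0.183  0.003] 0.62
top tip_of suction_dop [ 0.65  -0.164 -0.002] 0.47
top tip_of glass_amber [ 0.447  0.15  -0.002] 0.63
top tip_of slurry_cup [ 0.468 -0.177 -0.   ] 0.6
side tip_of grip [ 0.591 -0.008  0.285] 0.77
side tip_of basket [ 0.591 -0.007  0.174] 0.56
side tip_of mouth [ 0.594 -0.002  0.126] 0.71
side tip_of tank [ 0.594 -0.004 -0.004] 0.67
side tip_of glass_octagon [ 0.594 -0.008  0.282] 0.74
side tip_of glass_blue_bar [0.586 0.043 0.176] 0.71
side tip_of suction_dop [ 0.652 -0.163  0.001] 0.59
side tip_of glass_amber [0.442 0.147 0.002] 0.66
side tip_of slurry_cup [ 0.59  -0.005  0.176] 0.4
```

View pics/c7.png

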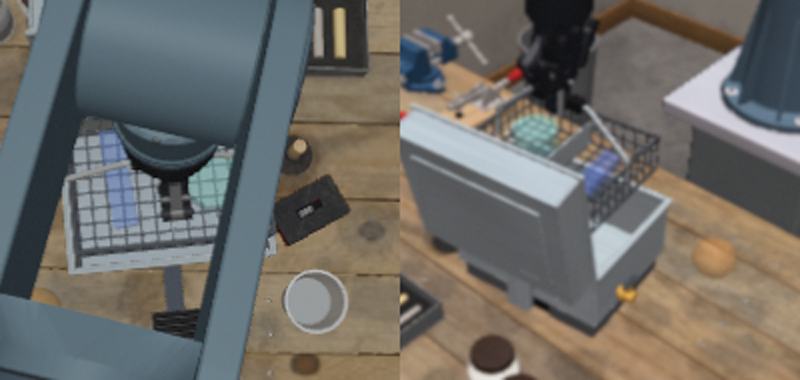

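All checks good: the basket underside is at about 0.174 (49 mm over the rim) and within about 3 mm of the mouth centre. Both glass pieces are in it, the lid is open, the tread is down and the arm is still. Handing in.

```bash
python3 -c "
from h import *
st(); order.hand_in()"
```

```text
{'time_s': 16.075, 'q': [-0.212, 0.188, 1.53, -0.0, 1.424, -0.334], 'eef_pos': [0.59, -0.006, 0.265], 'eef_rot': [0.0, 0.662, 0.749, -0.0], 'wrist_force': [-0.132, -0.22, -7.169], 'opening': 0.153}
the job is handed in; nothing more can be done
```

I pressed the pedal to its stop and the lid swung open and stayed open. I then took the basket by its grip, lifted it straight up 135 mm, and handed in at 16 s while still holding it.

**What the last checks showed:**
- **Basket position:** its underside was at about 0.174 m, roughly 49 mm above the rim. It was centred within about 3 mm of the mouth, and the jaws were at 7.0° against a measured tank yaw of about 6.8°.
- **Steadiness:** the tool was pointing straight down and still, and the wrist carried a steady 7.2 N. That is a little over the roughly 6.4 N expected for the basket and both pieces.
- **Tank and glass:** the lid was open, the tread was down at 23 mm, and both pieces of glass showed in the basket.
- **Pedal press:** the wrist read about 39 N upward (about 41 N in total) with the pedal on its stop. The fingertips made that contact, not the arm or the gripper's body.
- **Other things on the bench:** all four read within about 5 mm of their first positions in the top view.

**Readings that disagreed:** the side camera's reports for the slurry cup, and for the octagon in the last picture, were false hits near the basket or grip. I ignored them because the top camera and the pictures contradicted them.

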